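# Lock off the saw: isolator to off, snap the cover on and hold it down

## Task

The saw must be locked off before its blade is changed: turn the handle on the grey switch box from on to off (off is with the handle bar in line with the long side of the box), then fit the grey lock-off cover over the handle and its raised block and press it straight down until it snaps over the catches and sits fully home on the box. Do not let go at the end: finish while holding the cover and still pressing it down firmly, with 10 N or a little more. Leave the other things on the bench where they are.

Things in the scene. Friction and masses are not known exactly. Their poses are not given: they have to be found in the camera images.
- switch_box: grey metal switch box fixed to the bench, on its left or right half, turned up to 23 degrees; 170 mm long (its x axis), 110 mm wide (y), 50 mm high; origin at the centre of its underside. On the middle of its top stands a white block 96 (x) x 56 (y) x 22 mm high, its top edges bevelled by 5 mm, top at 72 mm, carrying the rotary handle
- handle (a joint): angle of the rotary handle about the upright axis through the box's centre: 0 = on, bar along the box's y axis (end stop); 1.57 = off, bar along the box's x axis (end stop). It grows clockwise seen from above: turn it a quarter turn clockwise to off. A spring detent (up to 0.18 N m) pulls it to the nearer end stop; off counts above 1.42
- handle_grip (a point): grip point of the handle, on its turning axis, 94 mm above the bench, 22 mm above the white block. The handle is a black upright bar 76 mm long (this point's x axis, turns with it), 12 mm thick (y), 40 mm high, from 72 to 112 mm above the bench; taken across its thickness from above
- cover_grip (a point): grip point in the rib of the loose cover, 91 mm above the cover's lower rim. The rib stands on the roof's middle: 60 mm long (x axis), 14 mm thick (y), 40 mm high, from 70 to 110 mm above the rim; gripped across its thickness from above. At the start the cover stands upright on the bench, on the half where the switch box is not
- cover: the lock-off cover, a deep grey plastic shell open below, about 0.2 kg; origin at the centre of its lower rim. Outside 111 (x) x 74 mm (y), inside 103 x 66 mm, 66 mm deep, roof top 70 mm above the rim. It goes over handle and block with 2.5 mm play on each side, its x axis along the box's x axis (either way round), only when the handle is off
- cover_rim (a point): centre of the cover's lower rim, 91 mm straight below cover_grip; same axes. A small bead runs inside each long lower edge: it meets the catches when the rim is 10 mm above the box's top; pushing past them takes 10 to 20 N, then the force suddenly drops (rim about 5 mm up) and the cover is drawn down until its rim rests on the box's top
- seat (a point): centre of the top of the switch box, 50 mm above the bench, where the cover's rim comes to rest; axes of the box. The catches are sprung steel noses, 30 mm long, in the middle of the white block's two long sides, 10 mm above this level, 5 mm proud
- offcut_a: loose strip of wood 130 x 45 x 22 mm, a bystander; origin at the centre of its underside
- offcut_b: loose wood block 90 x 60 x 30 mm, a bystander; origin at the centre of its underside
- screwdriver: screwdriver lying between the two places of work, a bystander
- brush: small hand brush, a bystander
- glue: upright glue bottle, 60 mm across, 140 mm high, a bystander; origin at the centre of its underside
- tin: flat round tin, 70 mm across, 50 mm high, a bystander; origin at the centre of its underside
- mug: mug, 76 mm across, 85 mm high, a bystander; origin at the centre of its underside
Not all that is in view belongs to the job. Leave any blue or orange look-alike of the cover alone.

How it is judged:
By the outcome, as a careful person would: the job done as asked, in the order asked, and still so for the second after the job is handed in, while the arm keeps its last pose, push and grip.
It also fails if it takes over 54 s, if anything falls off the work surface, if the arm or the gripper's body presses on something with over 40 N, if the wrist force passes 120 N, or if a joint passes its speed limit or range.

## Robot

A 6-joint arm with a two-finger parallel gripper is mounted at the origin on the work surface. World frame = base frame: x ahead of the robot, y to its left, z up, the work surface at z = 0. Lengths are in mm, angles in rad, forces in N, time in s.
With the tool pointing down it reaches from about 400 to 925 mm from the base axis. Payload 12.5 kg.
Tool frame: the origin (TCP) lies where the fingers leave the gripper's body, on its centre line; the fingertips stand 78 mm ahead of it and the grasp point (between the pads) lies 59 mm ahead of it (env.tip_extent is the distance from the TCP to the fingertips, in mm); z points along the fingers, y is the direction in which the jaws open and shut (so a half turn about z gives the same grasp; the last joint's range is limited). The gripper opens to 95 mm and grips with 3 to 60 N. Pads are 20 mm wide; open, the fingers measure 119 mm over their backs; the gripper's body (75 mm by 180 mm) begins 59 mm behind the grasp point.
Start: joints at [1.159, 0.491, 1.559, -0, 1.092, -0.106], TCP at [188.14, 596.021, 292.261] pointing down, gripper open.
Joint ranges: [-3.1, 3.1], [-0.84, 2.19], [0.05, 2.79], [-1.13, 4.28], [0.06, 2.93], [-2.69, 2.69]. Speed limits (rad/s): [2.22, 2.22, 2.79, 3.14, 3.14, 3.14].

## Interface

Orientations are given as [roll, pitch, yaw] about the fixed x, y, z axes, in that order (R = Rz(yaw) Ry(pitch) Rx(roll)).
In Python, from cell import env gives the robot as it stands. The module is installed in compiled form; this text tells all that it offers.
- The arm moves only by the tool play_rows, never from a script. Its argument "targets" is a list of rows, each an object with "linear": the shift along the tool's x, y, z in mm, a list of three; "turn": the turn about the tool's z in rad. A call has 1 to 20 rows; each row is the pose to reach, as a shift and turn from the pose commanded when the call began, along the tool's axes at that moment; what a row does not reach only later rows make up. A row lasts 1/8 s, in which the tool goes at most 62.5 mm and 10.7 degrees, less where a joint would pass 70% of its speed; a pose out of reach is approached as far as the arm can. A call with a gripper value outside its range is refused whole. "hand" is the finger opening in mm, from 0 to 95.1, set as the call begins (left out, the last holds). The fingers move at their own pace and stop on an object; the grip force is fixed at half the most. Time passes only in rows, so rows that repeat a pose let the fingers close. It gives the time, the measured TCP pose, the force and the opening at its end, in the units of the state.
- env.state(): the state, without advancing time (a new reading comes with each control period).
- env.read_camera(name): name is "scene" or "top" or "wrist"; returns (picture, depth): 480x640x3 uint8, red, green, blue; 480x640 float32, mm along the optical axis (not along the pixel's ray), 0 where there is no reading.
- env.camera_params(name): a dict with "fx", "fy", "cx", "cy" (pixels), "R" (3x3) and "t" (3): a world point X has camera coordinates R X + t. Camera axes: x right, y down, z forward; pixel columns grow to the right and rows downward; lengths in mm; the calibration is good to about 2 mm. A picture is of the moment at which its call begins: read the wrist's pose just before it. camera_params takes no time and is no camera call; for the wrist camera it gives the pose at the moment of the call.
- env.job_done(): hands the job in, once; it reports no verdict.
The state is a dict: "t": time; "joints": joint angles; "qvel": joint speeds; "tau": joint torques, N m; "eef_pos": TCP position; "tcp_rot": TCP orientation; "ft_force": force on the tool from outside, world axes, zero at the start; "moment": the same for the moment, N m; "opening": opening from 0.0 (shut) to 1.0 (fully open).
Only numpy, scipy, OpenCV 4.12 (cv2) and the standard library are available. Lean on these libraries where they do the work, as an engineer would, in place of code of your own. Each camera call takes 0.05 s, during which the arm holds its last target.

## Working session

There is one attempt and no reset: what is moved stays moved. The work goes in short steps, Python scripts to look and compute and a tool call to move; the robot and the scene stay as the last step left them, time stands still between calls to the robot, and variables do not carry over. Pictures are saved under pics/ and viewed, and the job is handed in when it is done.

Besides the shell and the picture viewer there is one more tool, called after "Call:" as name(argument=value, ...), one argument or row to a line, values as JSON. play_rows: Moves the arm, as the interface text tells. Its arguments: {"type":"object","properties":{"targets":{"type":"array","items":{"type":"object","properties":{"linear":{"type":"array","items":{"type":"number"}},"turn":{"type":"number"}}}},"hand":{"type":"number"}},"required":["targets"]}

```bash
mkdir -p pics
cat > h.py <<'E'
from cell import env
import numpy as np, cv2
def grab(n,tag):
    p=env.camera_params(n); im,d=env.read_camera(n)
    cv2.imwrite(f'pics/{tag}.png',im[:,:,::-1]); np.savez(f'pics/{tag}.npz',im=im,d=d,**{k:np.array(v) for k,v in p.items()})
    return im,d,p
def world(d,p):
    v,u=np.mgrid[0:480,0:640]
    c=np.stack([(u-p['cx'])/p['fx']*d,(v-p['cy'])/p['fy']*d,d],-1)
    return (c-np.array(p['t']))@np.array(p['R'])
E
python3 - <<'E'
from h import *
for n in('top','scene'):
    im,d,p=grab(n,n+'0'); print(n,p)
s=env.state(); print(s)
E
```

```text
top {'fx': 569.1452897051249, 'fy': 569.1452897051249, 'cx': 318.1217391938736, 'cy': 233.57899548803934, 'R': array([[ 0.02062784, -0.99973933, -0.00978545],
       [-0.9889318 , -0.01896451, -0.14715381],
       [ 0.14692987,  0.01271261, -0.98906522]]), 't': array([  60.9369877 ,  528.11185625, 1505.36143737])}
scene {'fx': 598.1062887764031, 'fy': 598.1062887764031, 'cx': 313.10290461105006, 'cy': 244.63327367286493, 'R': array([[ 0.31047038,  0.95054984, -0.00794648],
       [ 0.68587942, -0.22979556, -0.69048058],
       [-0.65816227,  0.20892344, -0.72330728]]), 't': array([-214.02636229, -322.79319061, 2261.33460918])}
{'t': 0.1, 'joints': array([ 1.15936731e+00,  4.91469543e-01,  1.55934757e+00, -2.16512435e-07,
        1.09169098e+00, -1.05596541e-01]), 'qvel': array([-0.00075961, -0.00183877, -0.0015132 ,  0.00056187,  0.00335919,
       -0.00263038]), 'tau': array([ 2.62587324e-03, -6.13623977e+01, -2.58608526e+01,  6.94060978e-02,
        4.70475142e-02, -4.29615886e-05]), 'eef_pos': array([188.10674186, 595.89304546, 291.75272405]), 'tcp_rot': array([-3.14068229e+00, -9.62969504e-05,  2.83576024e+00]), 'ft_force': array([-0.07864149, -0.86793731,  0.06920509]), 'moment': array([-0.06062373,  0.04626641,  0.00415523]), 'opening': 0.9971431534581504}
```

View pics/top0.png

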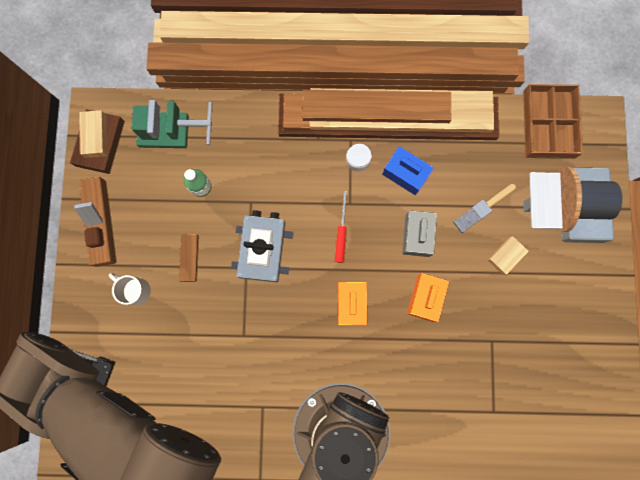

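View pics/scene0.png

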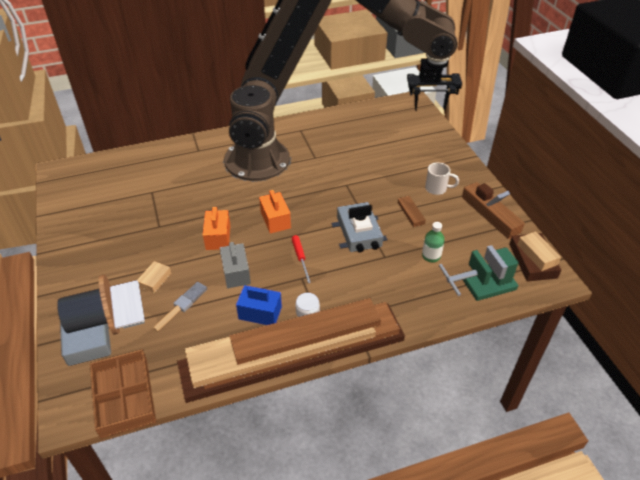

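The top view shows the switch box at about (261,247) with its black bar at (259,247) across the box. The grey cover is at (421,232), with blue and orange look-alikes around it. Next I measure these.

Run:
```python
from h import *
z=np.load('pics/top0.npz'); im,d=z['im'].astype(int),z['d']
W=world(d,z)
def roi(u0,u1,v0,v1):
    m=np.zeros((480,640),bool); m[v0:v1,u0:u1]=1; return m
def rect(m,name):
    P=W[m][:,:2].astype(np.float32); r=cv2.minAreaRect(P); print(name,m.sum(),r, 'mean',P.mean(0),'z',np.median(W[m][:,2]))
mx,mn=im.max(2),im.min(2)
R=roi(225,300,200,295)
white=R&(mn>190); black=R&(mx<50); H=W[...,2]
rect(R&(H>40)&(H<58)&(mn>70),'boxtop'); rect(white,'white'); rect(R&(H>64)&(H<80)&(mn>150),'whitez'); rect(R&(H>100),'handletop'); rect(black&(H>85)&(H<120),'handle')
C=roi(395,445,200,265)
rect(C&(H>62)&(H<78),'roof'); rect(C&(H>100)&(H<118),'rib')
for n,m in(('handle',R&(H>100)),('rib',C&(H>100)),('roof',C&(H>62)&(H<78))):
    P=W[m][:,:2]; c=P-P.mean(0); w,v=np.linalg.eigh(c.T@c); print(n,np.degrees(np.arctan2(v[1,1],v[0,1])))
a=cv2.resize(im[190:300,215:305].astype(np.uint8)[:,:,::-1],None,fx=4,fy=4,interpolation=0);b=cv2.resize(im[190:300,380:460].astype(np.uint8)[:,:,::-1],None,fx=4,fy=4,interpolation=0)
cv2.imwrite('pics/z0.png',np.hstack([a,b]))
```

```text
boxtop 1698 ((484.808349609375, 226.01962280273438), (110.63204956054688, 170.3354034423828), 84.87899017333984) mean [482.23917 224.2615 ] z 49.965868517119475
white 469 ((486.56689453125, 230.11233520507812), (57.293670654296875, 96.95648193359375), 84.50634765625) mean [486.02576 229.26503] z 71.31174044162844
whitez 490 ((484.2242431640625, 224.9120635986328), (63.02526092529297, 95.51878356933594), 84.43942260742188) mean [483.40173 224.7018 ] z 71.3619118519793
handletop 169 ((412.23211669921875, 142.12625122070312), (283.9306945800781, 50.58311462402344), 48.88621139526367) mean [456.65677 199.33864] z 111.44261258155525
handle 108 ((485.4223327636719, 224.31314086914062), (73.73787689208984, 24.76203155517578), 75.61394500732422) mean [482.47913 224.85313] z 109.57971543733633
roof 980 ((532.3657836914062, -202.57431030273438), (74.9184341430664, 111.61813354492188), 85.4624252319336) mean [ 530.9251  -201.60385] z 69.65619087594925
rib 129 ((531.7251586914062, -202.86328125), (15.476643562316895, 59.221195220947266), 84.51168060302734) mean [ 531.30225 -202.21379] z 109.41851957464674
handle -135.38169452562425
rib 132.88617511350202
roof 175.3848503812955
```

View pics/z0.png

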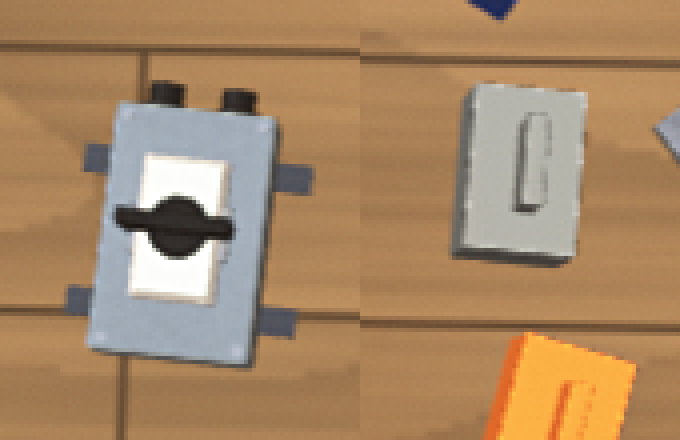

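Call:
play_rows(
  hand=95,
  targets=[
    {"linear":[-30,-20,0],"turn":0.1},
    {"linear":[-79,-53,0],"turn":0.27},
    {"linear":[-118,-79,0],"turn":0.41},
    {"linear":[-158,-106,0],"turn":0.54},
    {"linear":[-197,-132,0],"turn":0.68},
    {"linear":[-237,-159,0],"turn":0.81},
    {"linear":[-276,-185,0],"turn":0.95},
    {"linear":[-316,-211,0],"turn":1.09},
    {"linear":[-355,-238,0],"turn":1.22},
    {"linear":[-385,-258,0],"turn":1.32},
    {"linear":[-395,-264.4,0],"turn":1.358},
    {"linear":[-395,-264.4,0],"turn":1.358},
    {"linear":[-395,-264.4,0],"turn":1.358},
  ],
)

```text
t: 1.72
eef_pos: [484.5, 225.8, 292.2]
tcp_rot: [-3.141, -0.0, 1.48]
ft_force: [0.2, 0.5, 0.2]
opening: 0.995
```

Run:
```python
from h import *
s=env.state(); print(s['t'],s['eef_pos'],s['tcp_rot'],s['joints'],s['ft_force'])
grab('wrist','w1');
```

```text
1.725 [484.52582919 225.79810312 292.18425949] [-3.14123544e+00 -1.14977382e-04  1.47999021e+00] [3.12410576e-01 3.62991029e-01 1.78009564e+00 2.92477398e-04
 9.98789453e-01 4.03058318e-01] [0.22827272 0.50894546 0.16641601]
```

View pics/w1.png

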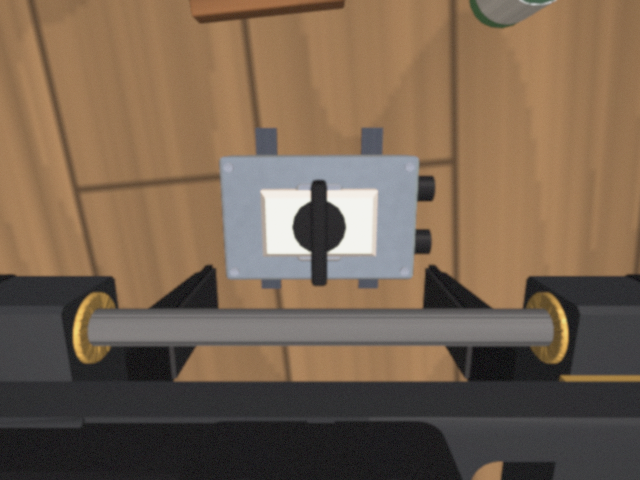

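The wrist view shows the box at (320,218), the bar vertical through (319,230), and the catches at (319,187) and (319,258).

Run:
```python
from h import *
z=np.load('pics/w1.npz'); im,d=z['im'].astype(int),z['d']
W=world(d,z);H=W[...,2]; mx,mn=im.max(2),im.min(2)
R=np.zeros((480,640),bool); R[145:300,210:425]=1
def plane(m,h):
    v,u=np.nonzero(m); r=np.stack([(u-z['cx'])/z['fx'],(v-z['cy'])/z['fy'],np.ones(len(u))],1)@z['R']
    c=-z['R'].T@z['t']; return (c+r*((h-c[2])/r[:,2])[:,None])[:,:2].astype(np.float32)
def rect(m,h,name):
    m=cv2.morphologyEx(m.astype(np.uint8),cv2.MORPH_OPEN,np.ones((3,3))).astype(bool)
    n,l,s,_=cv2.connectedComponentsWithStats(m.astype(np.uint8)); m=l==1+np.argmax(s[1:,4])
    P=plane(m,h); print(name,m.sum(),'plane',cv2.minAreaRect(P),'depthz',np.median(H[m]),'depthrect',cv2.minAreaRect(W[m][:,:2].astype(np.float32))[:2])
rect(R&(H>42)&(H<56)&(mn>70),50,'box')
rect(R&(H>42)&(mn>70),50,'boxall')
rect(R&(mn>180),72,'white')
rect(R&(H>106),112,'handle top')
print(z['t'],-z['R'].T@z['t'])
```

```text
box 15288 plane ((483.2843017578125, 227.01353454589844), (108.42700958251953, 168.0475311279297), 84.79490661621094) depthz 49.514950077104 depthrect ((483.1722106933594, 225.90264892578125), (110.4432144165039, 170.45326232910156))
boxall 21193 plane ((483.2843017578125, 227.01353454589844), (108.42700958251953, 168.0475311279297), 84.79490661621094) depthz 49.924570348784144 depthrect ((483.60308837890625, 230.85372924804688), (120.62431335449219, 170.18711853027344))
white 2517 plane ((510.3139343261719, 227.26568603515625), (53.01545715332031, 39.45642852783203), 85.00499725341797) depthz 71.33284909886306 depthrect ((511.6082458496094, 244.06234741210938), (43.339847564697266, 93.71723175048828))
handle top 1727 plane ((483.21917724609375, 226.71652221679688), (74.76960754394531, 11.748720169067383), 84.79302978515625) depthz 111.22987059098122 depthrect ((484.60894775390625, 239.46755981445312), (103.29646301269531, 11.899418830871582))
[-461.57632873  235.81322926  451.1278837 ] [489.79655318 290.85512189 384.29102039]
```

Run:
```python
from h import *
z=np.load('pics/w1.npz'); W=world(z['d'],z)
for u in (298,305,319,333,340): print(u,W[228,u].round(1))
```

```text
298 [466.3 227.   76.6]
305 [471.9 226.5  77.1]
319 [483.8 233.1 112.7]
333 [494.2 224.7  77.8]
340 [499.8 224.2  78.2]
```

Call:
play_rows(
  hand=95,
  targets=[
    {"linear":[0.7,-1,20]},
    {"linear":[0.7,-1,50]},
    {"linear":[0.7,-1,80]},
    {"linear":[0.7,-1,105]},
    {"linear":[0.7,-1,120]},
    {"linear":[0.7,-1,128]},
    {"linear":[0.7,-1,133]},
    {"linear":[0.7,-1,133]},
    {"linear":[0.7,-1,133]},
  ],
)

```text
validation failed for argument at $.ta...
```

Call:
play_rows(
  hand=0,
  targets=[
    {"linear":[0,0,0]},
    {"linear":[0,0,0]},
    {"linear":[0,0,0]},
    {"linear":[0,0,0]},
    {"linear":[0,0,0]},
    {"linear":[0,0,0]},
    {"linear":[0,0,0]},
    {"linear":[0,0,0]},
  ],
)

```text
validation failed for argument at $.ta...
```

Call:
play_rows(
  hand=95,
  targets=[
    {"linear":[0.7,-1,20],"turn":0},
    {"linear":[0.7,-1,50],"turn":0},
    {"linear":[0.7,-1,80],"turn":0},
    {"linear":[0.7,-1,105],"turn":0},
    {"linear":[0.7,-1,120],"turn":0},
    {"linear":[0.7,-1,128],"turn":0},
    {"linear":[0.7,-1,133],"turn":0},
    {"linear":[0.7,-1,133],"turn":0},
    {"linear":[0.7,-1,133],"turn":0},
  ],
)

```text
t: 2.9
eef_pos: [484.5, 225.8, 159.7]
tcp_rot: [3.141, -0.0, 1.478]
ft_force: [-0.8, 0.3, -0.9]
opening: 1.001
```

Call:
play_rows(
  hand=0,
  targets=[
    {"linear":[0,0,0],"turn":0},
    {"linear":[0,0,0],"turn":0},
    {"linear":[0,0,0],"turn":0},
    {"linear":[0,0,0],"turn":0},
    {"linear":[0,0,0],"turn":0},
    {"linear":[0,0,0],"turn":0},
    {"linear":[0,0,0],"turn":0},
    {"linear":[0,0,0],"turn":0},
  ],
)

```text
t: 3.9
eef_pos: [484.3, 225.8, 159.2]
tcp_rot: [3.142, -0.0, 1.478]
ft_force: [0.8, -0.9, -0.5]
opening: 0.215
```

Call:
play_rows(
  hand=0,
  targets=[
    {"linear":[0,0,0],"turn":0},
    {"linear":[0,0,0],"turn":0},
    {"linear":[0,0,0],"turn":0},
    {"linear":[0,0,0],"turn":0},
  ],
)

```text
t: 4.4
eef_pos: [483.5, 225.8, 159.2]
tcp_rot: [-3.14, 0.0, 1.478]
ft_force: [-4.8, 1.5, 4.2]
opening: 0.121
```

Call:
play_rows(
  hand=0,
  targets=[
    {"linear":[-0.3,-0.5,0],"turn":0.1},
    {"linear":[-0.3,-0.5,0],"turn":0.2},
    {"linear":[0,-0.5,0],"turn":0.3},
    {"linear":[0,-0.5,0],"turn":0.4},
    {"linear":[0,-0.5,0],"turn":0.5},
    {"linear":[0,-0.5,0],"turn":0.6},
    {"linear":[0,-0.5,0],"turn":0.7},
    {"linear":[0,-0.5,0],"turn":0.8},
  ],
)

```text
t: 5.4
eef_pos: [483.5, 225.8, 159.2]
tcp_rot: [-3.141, 0.001, 0.675]
ft_force: [-1.0, 0.7, 1.8]
opening: 0.126
```

Call:
play_rows(
  hand=0,
  targets=[
    {"linear":[0,0,0],"turn":0.1},
    {"linear":[0,0,0],"turn":0.2},
    {"linear":[0,0,0],"turn":0.3},
    {"linear":[0,0,0],"turn":0.4},
    {"linear":[0,0,0],"turn":0.5},
    {"linear":[0,0,0],"turn":0.6},
    {"linear":[0,0,0],"turn":0.7},
    {"linear":[0,0,0],"turn":0.77},
    {"linear":[0,0,0],"turn":0.77},
  ],
)

```text
t: 6.52
eef_pos: [483.6, 225.7, 159.2]
tcp_rot: [3.141, 0.0, -0.091]
ft_force: [-1.4, -0.7, 0.8]
opening: 0.125
```

Run:
```python
from h import *
s=env.state(); print(s['t'],s['eef_pos'],s['tcp_rot'],s['joints'],s['ft_force'],s['moment'],s['opening'])
```

```text
6.525 [483.56691746 225.68496945 159.21099476] [ 3.14113671e+00  4.35872579e-04 -9.09835446e-02] [ 3.12945011e-01  5.42914050e-01  1.91407922e+00 -3.91797941e-04
  6.85179414e-01  1.97502823e+00] [-1.41454847 -0.70439247  0.78982626] [-0.45586     0.43375516  0.15780006] 0.12479651160154825
```

Call:
play_rows(
  hand=95,
  targets=[
    {"linear":[0,0,0],"turn":0},
    {"linear":[0,0,0],"turn":0},
    {"linear":[0,0,0],"turn":0},
    {"linear":[0,0,0],"turn":0},
    {"linear":[0,0,-10],"turn":0},
    {"linear":[0,0,-40],"turn":0},
    {"linear":[0,0,-80],"turn":0},
    {"linear":[0,0,-120],"turn":0},
    {"linear":[0,0,-140],"turn":0},
    {"linear":[0,0,-140],"turn":0},
    {"linear":[0,0,-140],"turn":0},
  ],
)

```text
t: 7.9
eef_pos: [483.5, 225.7, 298.6]
tcp_rot: [3.141, 0.001, -0.092]
ft_force: [-0.5, -0.5, 0.4]
opening: 0.999
```

Run:
```python
from h import *
s=env.state(); print(s['t'],s['eef_pos'],s['tcp_rot'],s['ft_force'],s['opening'])
grab('wrist','w2'); grab('top','top2')
z=np.load('pics/w2.npz'); im,d=z['im'].astype(int),z['d']
W=world(d,z);H=W[...,2]; mx,mn=im.max(2),im.min(2)
def plane(m,h):
    v,u=np.nonzero(m); r=np.stack([(u-z['cx'])/z['fx'],(v-z['cy'])/z['fy'],np.ones(len(u))],1)@z['R']
    c=-z['R'].T@z['t']; return (c+r*((h-c[2])/r[:,2])[:,None])[:,:2].astype(np.float32)
near=np.hypot(W[...,0]-483,W[...,1]-226)<125; near[320:]=0
for n,m,h in(('box',near&(H>42)&(H<56)&(mn>70),50),('handle',near&(H>107)&(H<117)&(mx<70),112)):
    m=cv2.morphologyEx(m.astype(np.uint8),cv2.MORPH_OPEN,np.ones((3,3)))
    k,l,s,_=cv2.connectedComponentsWithStats(m)
    i=1+np.argmax(s[1:,4]); print(n,s[i],cv2.minAreaRect(plane(l==i,h)))
```

```text
7.9 [483.46246639 225.69524704 298.59506245] [ 3.14129263e+00  8.37284979e-04 -9.21465280e-02] [-0.50652829 -0.48367477  0.3575145 ] 0.9988459372214257
box [  256   119   129   188 15090] ((483.7311096191406, 225.94390869140625), (108.59398651123047, 167.4095916748047), 84.97868347167969)
handle [ 313  183   16   99 1395] ((483.93438720703125, 225.8711395263672), (11.037107467651367, 73.28684997558594), 84.72358703613281)
```

View pics/w2.png

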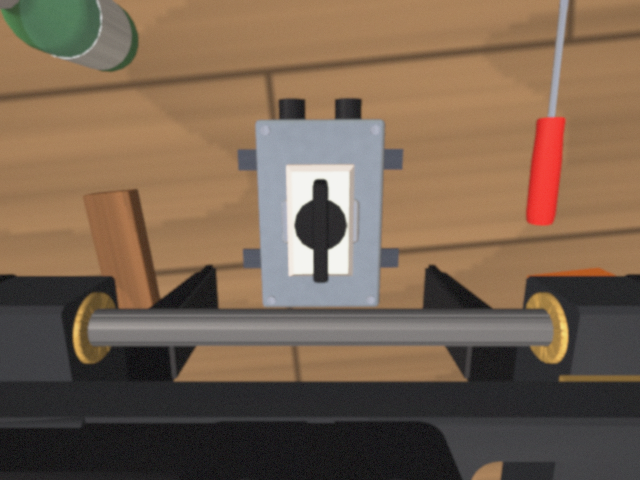

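The handle bar now lies along the box's long axis at (320,230), so it is off. Next I move over the cover.

Call:
play_rows(
  hand=95,
  targets=[
    {"linear":[4,20,0],"turn":0},
    {"linear":[12,60,0],"turn":0},
    {"linear":[21,104,0],"turn":0},
    {"linear":[31,150,0],"turn":0},
    {"linear":[41,200,0],"turn":0},
    {"linear":[51,250,0],"turn":0},
    {"linear":[62,300,0],"turn":0},
    {"linear":[72,350,0],"turn":0},
    {"linear":[81,392,0],"turn":0},
    {"linear":[86,415,0],"turn":0},
    {"linear":[87,422,0],"turn":0},
    {"linear":[87,422,0],"turn":0},
    {"linear":[87,422,0],"turn":0},
  ],
)

```text
t: 9.62
eef_pos: [531.6, -201.2, 299.3]
tcp_rot: [-3.141, 0.0, -0.091]
ft_force: [-0.3, -0.3, -0.8]
opening: 0.998
```

Run:
```python
from h import *
s=env.state(); print(s['t'],s['eef_pos'],s['tcp_rot'],s['ft_force'],s['opening'])
grab('wrist','w3')
z=np.load('pics/w3.npz'); im,d=z['im'].astype(int),z['d']
W=world(d,z);H=W[...,2]; mx,mn=im.max(2),im.min(2)
def plane(m,h):
    v,u=np.nonzero(m); r=np.stack([(u-z['cx'])/z['fx'],(v-z['cy'])/z['fy'],np.ones(len(u))],1)@z['R']
    c=-z['R'].T@z['t']; return (c+r*((h-c[2])/r[:,2])[:,None])[:,:2].astype(np.float32)
near=np.hypot(W[...,0]-531,W[...,1]+202)<90; near[320:]=0
for n,m,h in(('roof',near&(H>62),70),('rib',near&(H>105)&(H<116),110)):
    m=cv2.morphologyEx(m.astype(np.uint8),cv2.MORPH_OPEN,np.ones((3,3)))
    k,l,s,_=cv2.connectedComponentsWithStats(m)
    i=1+np.argmax(s[1:,4]); print(n,s[i],cv2.minAreaRect(plane(l==i,h)),np.median(H[l==i]))
```

```text
9.625 [ 531.55957861 -201.19476323  299.29182783] [-3.14130772e+00  6.10588468e-05 -9.09720003e-02] [-0.28955537 -0.32350743 -0.79216265] 0.998229094210172
roof [    0   265   640    55 18307] ((469.9938049316406, -193.94329833984375), (567.09619140625, 50.148216247558594), 84.8287582397461) 313.3517923145936
rib [ 314  194   19   79 1470] ((531.0691528320312, -202.59527587890625), (13.416495323181152, 59.005638122558594), 85.18943786621094) 109.50549503182641
```

View pics/w3.png

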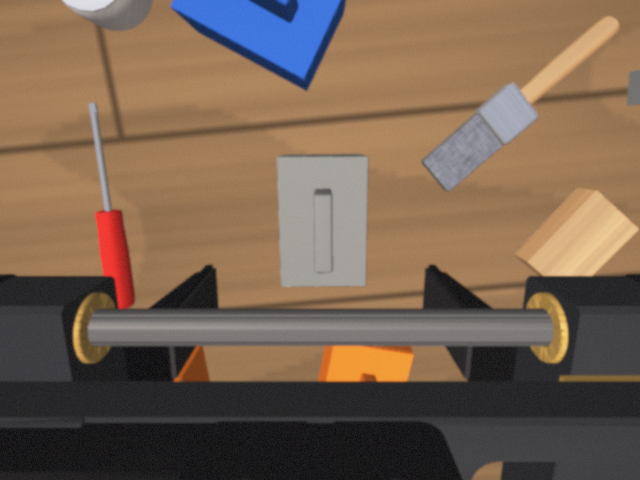

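Call:
play_rows(
  hand=95,
  targets=[
    {"linear":[-0.7,1.7,20],"turn":0},
    {"linear":[-0.7,1.7,55],"turn":0},
    {"linear":[-0.7,1.7,90],"turn":0},
    {"linear":[-0.7,1.7,118],"turn":0},
    {"linear":[-0.7,1.7,135],"turn":0},
    {"linear":[-0.7,1.7,143],"turn":0},
    {"linear":[-0.7,1.7,146],"turn":0},
    {"linear":[-0.7,1.7,146],"turn":0},
    {"linear":[-0.7,1.7,146],"turn":0},
  ],
)

```text
t: 10.8
eef_pos: [530.9, -204.1, 153.9]
tcp_rot: [3.141, -0.001, -0.092]
ft_force: [0.7, 0.6, -0.0]
opening: 0.999
```

Call:
play_rows(
  hand=0,
  targets=[
    {"linear":[0,0,0],"turn":0},
    {"linear":[0,0,0],"turn":0},
    {"linear":[0,0,0],"turn":0},
    {"linear":[0,0,0],"turn":0},
    {"linear":[0,0,0],"turn":0},
    {"linear":[0,0,0],"turn":0},
    {"linear":[0,0,0],"turn":0},
    {"linear":[0,0,0],"turn":0},
    {"linear":[0,0,0],"turn":0},
    {"linear":[0,0,0],"turn":0},
    {"linear":[0,0,0],"turn":0},
    {"linear":[0,0,0],"turn":0},
  ],
)

```text
t: 12.3
eef_pos: [530.7, -204.0, 153.1]
tcp_rot: [-3.141, 0.0, -0.092]
ft_force: [0.4, 1.1, -2.8]
opening: 0.145
```

Call:
play_rows(
  hand=0,
  targets=[
    {"linear":[0,0,-4],"turn":0},
    {"linear":[0,0,-14],"turn":0},
    {"linear":[0,0,-32],"turn":0},
    {"linear":[0,0,-56],"turn":0},
    {"linear":[0,0,-84],"turn":0},
    {"linear":[0,0,-112],"turn":0},
    {"linear":[0,0,-135],"turn":0},
    {"linear":[0,0,-145],"turn":0},
    {"linear":[0,0,-145],"turn":0},
    {"linear":[0,0,-145],"turn":0},
  ],
)

```text
t: 13.55
eef_pos: [530.5, -203.9, 297.4]
tcp_rot: [-3.141, 0.001, -0.092]
ft_force: [-0.1, 0.2, -2.6]
opening: 0.145
```

Run:
```python
from h import *
s=env.state(); print(s['t'],s['eef_pos'],s['tcp_rot'],s['ft_force'],s['moment'],s['opening'])
grab('wrist','w4')
z=np.load('pics/w4.npz'); im,d=z['im'].astype(int),z['d']
W=world(d,z);H=W[...,2]
print(np.median(H[200,290:350]), H[160:290:20,300].round(1),H[200,285:360:10].round(1))
```

```text
13.55 [ 530.47229339 -203.90832314  297.37416556] [-3.14098150e+00  1.23246084e-03 -9.22177737e-02] [-0.09878954  0.18944682 -2.64864607] [-0.05352298  0.16650332  0.02023923] 0.1449540958578127
214.16249074730658 [154.3 213.8 214.3 214.  214.3 213.8 238.1] [214.5 213.8 212.7 214.4 214.4 214.  214.2 213. ]
```

View pics/w4.png

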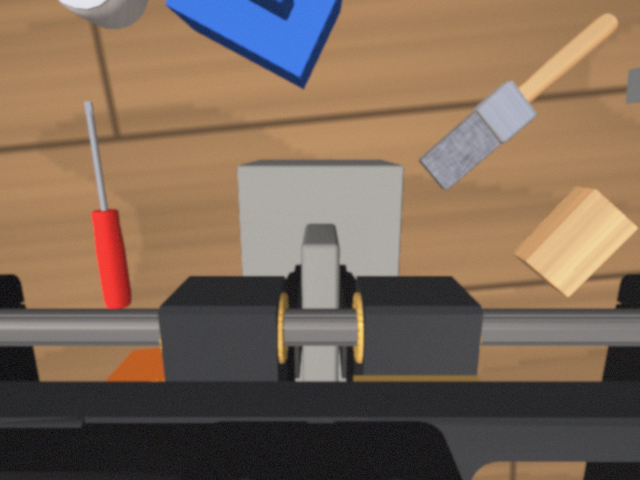

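The cover is held level. Its roof is visible, with the front edge at v≈165 from u=240 to 402.

Run:
```python
from h import *
z=np.load('pics/w4.npz'); W=world(z['d'],z);H=W[...,2]
m=(abs(H-214)<5); m[262:]=0; m[:,:200]=0;m[:,440:]=0
e=np.array([530.47,-203.91]); y=-0.0922; X=np.array([np.cos(y),np.sin(y)]);Y=np.array([np.sin(y),-np.cos(y)])
v,u=np.nonzero(m); r=np.stack([(u-z['cx'])/z['fx'],(v-z['cy'])/z['fy'],np.ones(len(u))],1)@z['R']
c=-z['R'].T@z['t']; P=(c+r*((214.2-c[2])/r[:,2])[:,None])[:,:2]-e
a,b=P@X,P@Y
print('front',np.percentile(a,99.5),a.max(),'sides',np.percentile(b,[.5,99.5]),b.min(),b.max())
for lo,hi in((20,30),(30,40),(40,50)):
    k=(a>lo)&(a<hi); print(lo,b[k].min(),b[k].max())
for lo in range(-35,35,10):
    k=(b>lo)&(b<lo+10); print('f',lo,a[k].max())
```

```text
front 55.12173896831624 55.12493787204807 sides [-36.72674752  36.09309229] -37.08314011464667 36.44202026171247
20 -37.06373833869067 36.42683745094785
30 -37.07355612491675 36.412037924388066
40 -37.08314011464667 36.41945744532365
f -35 55.11984907149625
f -25 55.12069766423955
f -15 55.121509189652386
f -5 55.122357422829616
f 5 55.12320547231672
f 15 55.124016478258284
f 25 55.124864168524454
```

Call:
play_rows(
  hand=0,
  targets=[
    {"linear":[-3,-15,0],"turn":0},
    {"linear":[-9,-45,0],"turn":0},
    {"linear":[-16,-80,0],"turn":0},
    {"linear":[-24,-118,0],"turn":0},
    {"linear":[-32,-158,0],"turn":0},
    {"linear":[-40,-198,0],"turn":0},
    {"linear":[-48,-238,0],"turn":0},
    {"linear":[-56,-278,0],"turn":0},
    {"linear":[-64,-318,0],"turn":0},
    {"linear":[-72,-355,0],"turn":0},
    {"linear":[-79,-388,0],"turn":0},
    {"linear":[-83,-410,0],"turn":0},
    {"linear":[-85.9,-423.6,0],"turn":0},
    {"linear":[-85.9,-423.6,0],"turn":0},
    {"linear":[-85.9,-423.6,0],"turn":0},
    {"linear":[-85.9,-423.6,0],"turn":0},
  ],
)

```text
t: 15.6
eef_pos: [484.3, 225.0, 298.2]
tcp_rot: [3.142, 0.0, -0.093]
ft_force: [0.3, 0.3, -2.7]
opening: 0.146
```

Run:
```python
from h import *
s=env.state(); print(s['t'],s['eef_pos'],s['tcp_rot'],s['ft_force'],s['moment'],s['opening'])
grab('wrist','w5');grab('scene','s5')
```

```text
15.6 [484.30020348 224.99195003 298.24852711] [ 3.14157072e+00  9.66292232e-06 -9.31386510e-02] [ 0.25653343  0.30907758 -2.65867459] [-0.02412597  0.18848398 -0.01263115] 0.14559163267217035
```

View pics/w5.png

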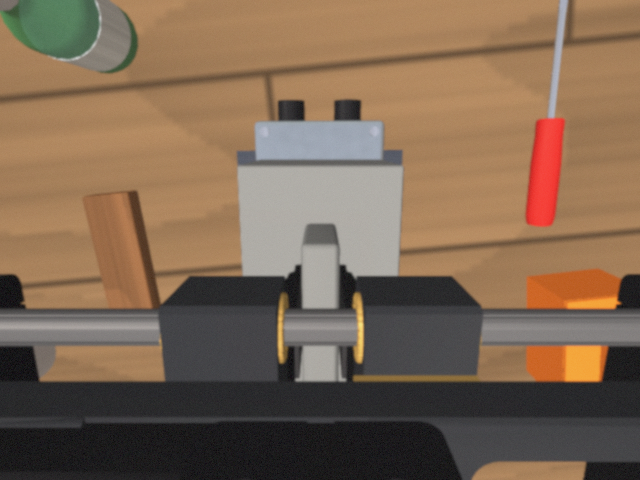

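View pics/s5.png

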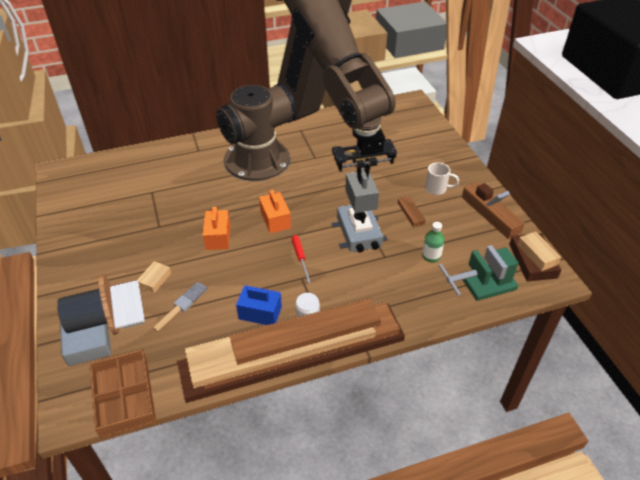

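Call:
play_rows(
  hand=0,
  targets=[
    {"linear":[-0.4,-0.6,6],"turn":0},
    {"linear":[-0.4,-0.6,18],"turn":0},
    {"linear":[-0.4,-0.6,32],"turn":0},
    {"linear":[-0.4,-0.6,46],"turn":0},
    {"linear":[-0.4,-0.6,58],"turn":0},
    {"linear":[-0.4,-0.6,65],"turn":0},
    {"linear":[-0.4,-0.6,67],"turn":0},
    {"linear":[-0.4,-0.6,67],"turn":0},
    {"linear":[-0.4,-0.6,67],"turn":0},
  ],
)

```text
t: 16.82
eef_pos: [484.0, 226.3, 231.6]
tcp_rot: [-3.141, -0.001, -0.092]
ft_force: [1.0, -0.6, -1.7]
opening: 0.142
```

Run:
```python
from h import *
for i in range(2):
    s=env.state(); print(s['t'],s['eef_pos'],s['tcp_rot'],s['ft_force'],s['moment'],s['opening'])
    grab('wrist','w6')
z=np.load('pics/w6.npz'); im=z['im'].astype(int); W=world(z['d'],z); H=W[...,2]
y=-0.092; X=np.array([np.cos(y),np.sin(y)]);Y=np.array([np.sin(y),-np.cos(y)])
e=s['eef_pos'][:2]
for n,h,tol in(('box',50,5),('roof',148.5,6)):
    m=(abs(H-h)<tol)&(im.min(2)>70)&(np.hypot(W[...,0]-484,W[...,1]-226)<110); m[262:]=0
    m=cv2.morphologyEx(m.astype(np.uint8),cv2.MORPH_OPEN,np.ones((3,3)))
    k,l,st,_=cv2.connectedComponentsWithStats(m); m=l==1+np.argmax(st[1:,4])
    v,u=np.nonzero(m); r=np.stack([(u-z['cx'])/z['fx'],(v-z['cy'])/z['fy'],np.ones(len(u))],1)@z['R']
    c=-z['R'].T@z['t']; P=(c+r*((h-c[2])/r[:,2])[:,None])[:,:2]-e; a,b=P@X,P@Y
    print(n,np.median(H[m]),'front',a.max(),'sides',b.min(),b.max(),'mid',(b.min()+b.max())/2)
```

```text
16.825 [483.96192907 226.33816362 231.6301192 ] [-3.14124569e+00 -7.18328947e-04 -9.21668465e-02] [ 1.01695987 -0.59153685 -1.680816  ] [0.00880384 0.16841202 0.03963838] 0.1424087490692372
16.875 [483.92790113 226.35276571 231.6029458 ] [-3.14122608e+00 -6.48269152e-04 -9.21957330e-02] [-0.38575567  0.15989954 -1.57891322] [0.00131394 0.19348736 0.01089386] 0.14668207438819175
box 49.587662562324184 front 83.1202973415467 sides -54.00782756796603 54.26780120556244 mid 0.12998681879820495
roof 148.36044015809333 front 55.29999786632073 sides -37.070608290372036 36.4572150220662 mid -0.30669663415291737
```

View pics/w6.png

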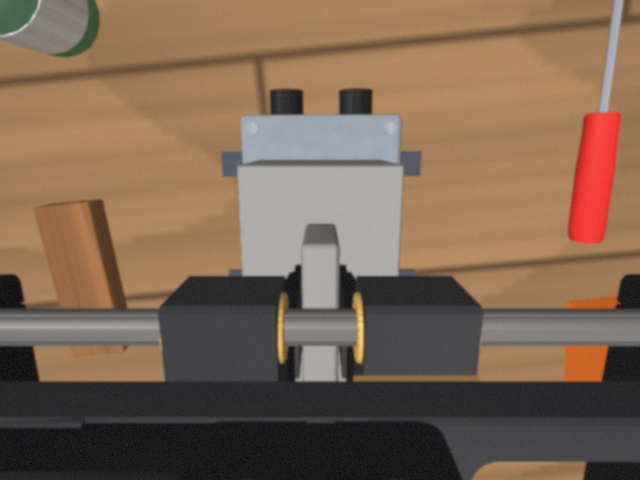

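Call:
play_rows(
  hand=0,
  targets=[
    {"linear":[-0.4,0.3,2],"turn":0},
    {"linear":[-0.4,0.3,5],"turn":0},
    {"linear":[-0.4,0.3,8],"turn":0},
    {"linear":[-0.4,0.3,11],"turn":0},
    {"linear":[-0.4,0.3,14],"turn":0},
    {"linear":[-0.4,0.3,16],"turn":0},
    {"linear":[-0.4,0.3,16],"turn":0},
    {"linear":[-0.4,0.3,16],"turn":0},
  ],
)

```text
t: 17.92
eef_pos: [483.4, 226.1, 215.3]
tcp_rot: [-3.141, -0.0, -0.092]
ft_force: [-0.4, 0.8, -2.7]
opening: 0.147
```

Call:
play_rows(
  hand=0,
  targets=[
    {"linear":[0,0,1],"turn":0},
    {"linear":[0,0,2],"turn":0},
    {"linear":[0,0,3],"turn":0},
    {"linear":[0,0,4],"turn":0},
    {"linear":[0,0,4],"turn":0},
  ],
)

```text
t: 18.55
eef_pos: [483.6, 226.1, 212.0]
tcp_rot: [-3.141, -0.001, -0.092]
ft_force: [-1.2, -1.3, 8.0]
opening: 0.145
```

Call:
play_rows(
  hand=0,
  targets=[
    {"linear":[0,0,1],"turn":0},
    {"linear":[0,0,2],"turn":0},
    {"linear":[0,0,2],"turn":0},
  ],
)

```text
t: 18.92
eef_pos: [483.9, 226.1, 210.0]
tcp_rot: [-3.141, -0.002, -0.092]
ft_force: [-0.4, -3.0, 7.1]
opening: 0.142
```

Call:
play_rows(
  hand=0,
  targets=[
    {"linear":[0,0,1],"turn":0},
    {"linear":[0,0,2],"turn":0},
    {"linear":[0,0,2],"turn":0},
  ],
)

```text
t: 19.3
eef_pos: [483.6, 226.0, 207.1]
tcp_rot: [-3.141, -0.001, -0.092]
ft_force: [3.2, -2.8, -2.3]
opening: 0.142
```

Call:
play_rows(
  hand=0,
  targets=[
    {"linear":[0,0,1],"turn":0},
    {"linear":[0,0,2],"turn":0},
    {"linear":[0,0,3],"turn":0},
    {"linear":[0,0,3],"turn":0},
    {"linear":[0,0,3],"turn":0},
  ],
)

```text
t: 19.92
eef_pos: [483.0, 226.0, 203.6]
tcp_rot: [3.141, 0.002, -0.092]
ft_force: [0.9, -1.6, -15.0]
opening: 0.149
```

Call:
play_rows(
  hand=0,
  targets=[
    {"linear":[0,0,0.5],"turn":0},
    {"linear":[0,0,1],"turn":0},
    {"linear":[0,0,1],"turn":0},
    {"linear":[0,0,1],"turn":0},
  ],
)

```text
t: 20.42
eef_pos: [483.4, 226.0, 203.4]
tcp_rot: [-3.142, -0.0, -0.092]
ft_force: [-1.8, -3.6, -7.1]
opening: 0.145
```

Call:
play_rows(
  hand=0,
  targets=[
    {"linear":[0,0,0.5],"turn":0},
    {"linear":[0,0,1],"turn":0},
    {"linear":[0,0,1],"turn":0},
    {"linear":[0,0,1],"turn":0},
  ],
)

```text
t: 20.92
eef_pos: [483.8, 226.1, 202.9]
tcp_rot: [-3.141, -0.001, -0.092]
ft_force: [-0.3, -5.0, 3.6]
opening: 0.146
```

Call:
play_rows(
  hand=0,
  targets=[
    {"linear":[0,0,0.4],"turn":0},
    {"linear":[0,0,0.8],"turn":0},
    {"linear":[0,0,0.8],"turn":0},
    {"linear":[0,0,0.8],"turn":0},
  ],
)

```text
t: 21.42
eef_pos: [483.8, 226.0, 202.9]
tcp_rot: [-3.141, -0.002, -0.092]
ft_force: [-3.4, -7.0, 13.3]
opening: 0.147
```

Call:
play_rows(
  hand=0,
  targets=[
    {"linear":[0,0.2,0.2],"turn":0},
    {"linear":[-0.1,0.4,0.3],"turn":0},
    {"linear":[-0.1,0.4,0.3],"turn":0},
    {"linear":[-0.1,0.4,0.3],"turn":0},
    {"linear":[-0.1,0.4,0.3],"turn":0},
    {"linear":[-0.1,0.4,0.3],"turn":0},
  ],
)

```text
t: 22.18
eef_pos: [483.8, 225.9, 202.8]
tcp_rot: [-3.14, -0.003, -0.092]
ft_force: [-3.7, -4.1, 15.9]
opening: 0.145
```

Run:
```python
from h import *
for i in range(4):
    s=env.state(); print(s['t'],s['eef_pos'],s['tcp_rot'],s['ft_force'],s['opening'])
    im,d,p=grab('wrist' if i%2 else 'top','f%d'%i)
W=world(d,p); print('roof z',np.median(W[200:250,260:290,2]),'left/right',np.median(W[200:250,250:265,2]),np.median(W[200:250,375:390,2]),'front',np.median(W[170:180,260:380,2]))
```

```text
22.175 [483.78778764 225.94292993 202.84514527] [-3.14027109e+00 -2.57044600e-03 -9.21571751e-02] [-3.72632461 -4.08714139 15.8754876 ] 0.14464146760254082
22.225 [483.76796689 225.97719961 202.8581357 ] [-3.14026602e+00 -2.60154107e-03 -9.20440143e-02] [-4.37750681 -3.55422141 16.47560545] 0.14781403082502098
22.275 [483.7837208  225.94888302 202.8546946 ] [-3.14025825e+00 -2.62596406e-03 -9.20637860e-02] [-4.01973073 -2.80264917 16.98709922] 0.14603981868335314
22.325 [483.77358563 225.96611469 202.87205815] [-3.14024253e+00 -2.63361189e-03 -9.20726612e-02] [-4.23061253 -3.87889376 16.81333692] 0.14198606318149984
roof z 119.64040546627615 left/right 119.63396439895614 119.57719574797918 front 119.67376339558112
```

View pics/f3.png

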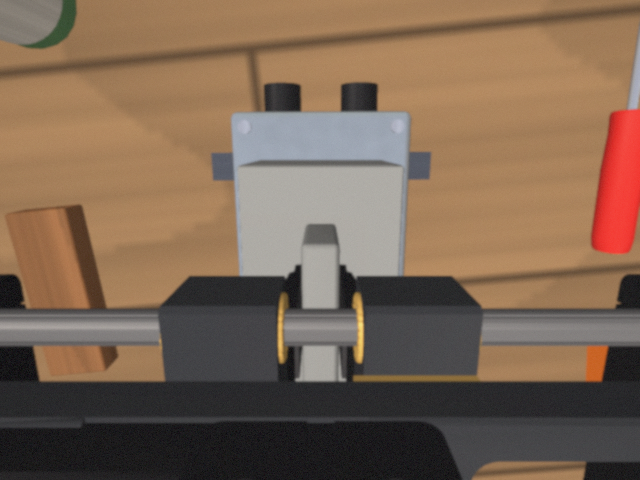

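View pics/f2.png

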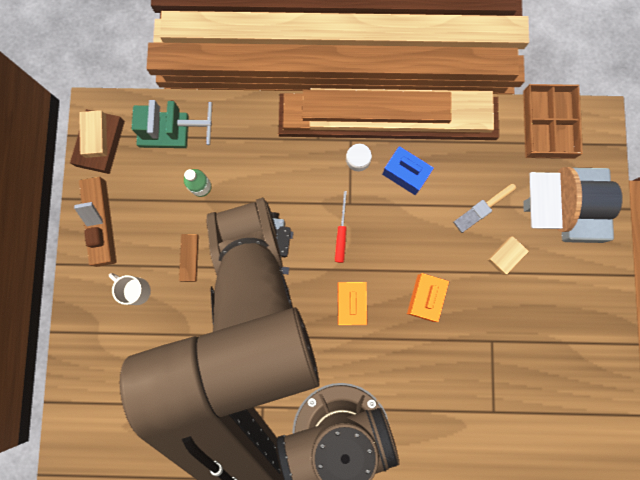

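The roof is level at 119.6 mm (120 mm expected), the push is steady at about 16.5 N, and the bystanders look unmoved. I'm handing it in.

Run:
```python
from cell import env
print(env.job_done()); s=env.state(); print(s['t'],s['ft_force'],s['eef_pos'])
```

```text
the job is handed in; nothing more can be done
None
the job is handed in; nothing more can be done
```

The saw is locked off: I turned the handle a quarter turn clockwise to off, fitted the grey cover over it and pressed it down past the catches. I handed the job in at about 22.3 s, still holding the cover and pressing.

- **Handle:** the wrist camera showed the bar along the box's long axis after I let go, within about 0.3° of the box.
- **Cover:** the force rose to at least 8 N at the catches. It then fell and turned into a pull of up to 15 N as the cover was drawn down. I only read the force at the end of each move, so I did not see the peak. The roof is level at 119.6 mm (120 mm expected), so the cover is fully home.
- **Final push:** 16 to 17 N downward and steady, with a small sideways force left over (about 4 N in x and in y).
- **Other things:** the screwdriver, brush, wood, glue, tin, mug and the blue and orange look-alikes looked unmoved in the last top view. I compared them by eye only.

No check failed. Separate position measurements of the box differed by up to about 1.5 mm, inside the cover's 2.5 mm play.

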